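# Free the pH meter from its locking hook and park it

## Robot

A 6-joint arm with a two-finger parallel gripper is mounted at the origin on the work surface. World frame = base frame: x ahead of the robot, y to its left, z up, the work surface at z = 0. Lengths are in m, angles in rad, forces in N, time in s.
With the tool pointing down it reaches from about 0.3 to 0.775 m from the base axis. Payload 14.6 kg.
Tool frame: the origin (TCP) lies midway between the tips of the shut fingers; the grasp point (between the pads) lies 19 mm behind it (ctrl.tcp_to_grasp is the distance from the TCP to the grasp point, in m); x points along the fingers, y is the direction in which the jaws open and shut, and the axes are right-handed (so a half turn about x gives the same grasp; the last joint's range is limited). The gripper opens to 94 mm and grips with 3 to 60 N. Pads are 16 mm wide; open, the fingers measure 119 mm over their backs; the gripper's body (75 mm by 177 mm) begins 78 mm behind the grasp point.
Start: joints at [1.192, 0.3, 1.521, -0, 1.321, -0.067], TCP at [0.169, 0.523, 0.205] pointing down, gripper open.
Joint ranges: [-3.03, 3.03], [-0.79, 2.21], [0.23, 2.52], [-1.04, 4.18], [0, 3.07], [-2.55, 2.55]. Speed limits (rad/s): [2.22, 2.22, 2.57, 3.14, 3.14, 3.14].

## Interface

Orientations are given as [roll, pitch, yaw] about the fixed x, y, z axes, in that order (R = Rz(yaw) Ry(pitch) Rx(roll)).
In Python, from station import ctrl gives the robot as it stands.
- The arm moves only by the tool jog_arm, never from a script. Its argument "rows" is one flat list of numbers, 7 for each row, row after row: the shift along the world's x, y, z in m, then the turn, a rotation vector about the world's x, y, z in degrees, then the closure, from 0 (fully open) to 1 (shut). A call has 1 to 8 rows; each row shifts and turns the commanded pose from where the row before left it; what a row does not reach is not made up. A row lasts 1/12 s, in which the tool goes at most 41.7 mm and 7.16 degrees, less where a joint would pass 70% of its speed; a pose out of reach is approached as far as the arm can. A call with a gripper value outside its range is refused whole. The fingers move at their own pace and stop on an object; "squeeze" is the grip in N (left out, the last holds). Time passes only in rows, so rows that do not move let the fingers close. It gives the time, the measured TCP pose, the force and the opening at its end, in the units of the state.
- ctrl.get_obs(): the state, without advancing time (a new reading comes with each control period).
- ctrl.camera(name): name is "side" or "top"; returns (picture, depth): 384x512x3 uint8, red, green, blue; 384x512 float32, m along the optical axis (not along the pixel's ray), 0 where there is no reading.
- ctrl.camera_model(name): a dict with "K" (3x3 intrinsics, pixels), "dist" ([k1, k2, p1, p2, k3] as OpenCV has them; the pictures are not rectified), "extrinsics" (4x4, takes a point from camera to world coordinates). Camera axes: x right, y down, z forward; pixel columns grow to the right and rows downward; lengths in m; the calibration is good to about 2 mm. A picture is of the moment at which its call begins. camera_model takes no time and is no camera call.
- ctrl.hand_in(): hands the job in, once; it reports no verdict.
The state is a dict: "time_s": time; "qpos": joint angles; "joint_vel": joint speeds; "tau": joint torques, N m; "ee_pos": TCP position; "eef_rot": TCP orientation; "force": force on the tool from outside, world axes, zero at the start; "moment": the same for the moment, N m; "grip_width": finger opening in m.
Only numpy, scipy, OpenCV 4.12 (cv2) and the standard library are available. Lean on these libraries where they do the work, as an engineer would, in place of code of your own. Each camera call takes 0.05 s, during which the arm holds its last target.

## Task

The yellow-topped pH meter hangs on a locking hook. Press the hook's red sprung keeper down by its two wings and, while keeping it pressed, draw the meter off the open end of the hook, then stand it upright, fully down, in the free pocket of the grey parking block and let go. Treat the hook gently (push the keeper with no more than 15 N, and do not force the meter against the hook), and leave the other things on the bench where they are.

Things in the scene. Friction and masses are not known exactly. Their poses are not given: they have to be found in the camera images.
- stand: Fixed locking-hook stand. Origin on the table under the hook's root, z up. Flat steel hook arm, 12 wide (y), 16 high, top face level at z = 190, runs from the column's face (x = 0) towards -x to its open end at x = -51. Aluminium column x 0 to 26, y +-16, up to z = 210; base plate 14 thick, x -85 to 65, y +-65. It carries the red keeper; press on them with at most 15 N, and let the meter load them with less than 25 N.
- hook_root (a point): Point on the arm's top face at the column (fixed, axes as the stand's). RED WINGS that work the keeper: two flat level plates, one each side of the arm, |y| 19 to 46, x -78 to 4, 4 thick. Their top at rest is anywhere from 6 mm below to 22 mm above the arm's top: it differs each time and is NOT measured, so find it by touch. Pressing both down opens the keeper.
- hook_end (a point): Point on the arm's top face at its open end (fixed). Keeper's spring: the wings start to move at about 3.5 N and need about 8 N at 16 mm (both wings together). 15 mm down from rest brings the tongue level with the arm's top; hard stop at 18 mm. Wings and tongue move straight down together and spring back when let go, so stay pressed while sliding along the wings.
- keeper_shut (a point): Where the top of the shut keeper's tongue is (a point fixed to the stand, it does not follow the press), 15 above the arm's top. Tongue: red upright, 12 wide, stand x -58 to -51, closing the arm's end. The meter hangs between the two wings with 4 mm each side; tips of a gripper closing along y can press both wings while the pads hold the meter's sides.
- meter: Loose pH meter, 175 tall, 80 to 170 g, upright. Origin: centre of underside. z 0 to 102: 20 (x) by 30 (y), blue then white. Yellow top z 102 to 175: 14 (x) by 30 (y), flat sides to grip; eye through it along x, z 117 to 145, 20 wide. Hangs by the eye's top edge: origin at stand z = 45, x -30 to -38, stand's yaw. On the arm it lifts 12 mm at most. Off the hook once its centre passes stand x = -67.
- block: Fixed grey parking block, 150 (x) by 80 (y) by 55 high, with two pockets; origin at the centre of its underside.
- block_hole0 (a point): Centre of the mouth (z = 55 on the block) of the free pocket, at block x = -36; axes as the block's. Pocket 28 (x) by 38 (y), 47 deep, flat floor, with a 3 mm chamfer. The meter goes in with its 30 mm width along the block's y, either way round.
- probe: Bystander in the block's other pocket (block x = +38): black and green spare probe, 110 tall, standing on the pocket floor. Leave it.
- reagent: Bystander: white jar with red cap, 130 tall.
- flask: Bystander: glass bottle with blue cap, 150 tall.
- beaker: Bystander: glass beaker, 68 across, 85 tall.
- tipbox: Bystander: orange divided tip box, 120 by 85 by 45.
- vial: Bystander: amber vial, 45 tall.
- spatula: Bystander: small spatula, 160 long, lying flat.

How it is judged:
On the way, in this order (a step that is already met when the one before it is completed fails the run):
1. the fingers press the hook's keeper (over 3 N) while the meter still hangs on the arm (contact force between the fingers and stand above 3 N and x of meter in the frame of stand above -0.06 m), for 0.2 s.
2. the meter is clear of the hook's open end (x of meter in the frame of stand below -0.068 m), for 0.1 s.
At the end, for the whole second after the job is handed in: The meter stands in the free pocket, its underside at least 42 mm below the pocket's mouth and within 10 mm of its axis, within 0.12 rad of upright, at rest and released (horizontal distance between meter and block_hole0 below 0.01 m and z of meter in the frame of block_hole0 below -0.042 m and angle between meter's own z axis and vertical below 0.12 rad and linear speed of meter below 0.02 m/s and contact force between the fingers and meter below 0.1 N); the robot touches nothing.
It fails at once if the fingers push the keeper or the hook stand with more than 15 N (contact force between the fingers and stand above 15 N).
It fails at once if the meter is forced against the hook or its keeper with more than 25 N (contact force between meter and stand above 25 N).
It fails at once if the meter is pushed or dropped into the block with more than 35 N (contact force between meter and block above 35 N).
It fails at once if a bystander is moved by more than 30 mm or tipped over (distance of any of probe, reagent, flask, beaker, tipbox, vial, spatula from where it was at the start of the episode above 0.03 m or angle between any of probe, reagent, flask, beaker, tipbox, vial, spatula's own z axis and vertical above 0.6 rad).
It also fails if it takes over 64 s, if anything falls off the work surface, if the arm or the gripper's body presses on something with over 40 N, if the wrist force passes 120 N, or if a joint passes its speed limit or range.

## Working session

There is one attempt and no reset: what is moved stays moved. The work goes in short steps, Python scripts to look and compute and a tool call to move; the robot and the scene stay as the last step left them, time stands still between calls to the robot, and variables do not carry over. Pictures are saved under pics/ and viewed, and the job is handed in when it is done.

Besides the shell and the picture viewer there is one more tool, called after "Request:" in YAML: its name, and indented under it one key for each argument. jog_arm: Moves the arm, as the interface text tells. Its arguments: {"type":"object","properties":{"rows":{"type":"array"},"squeeze":{"type":"number"}},"required":["rows"]}

```bash
ls; mkdir -p pics
cat > h.py <<'E'
import numpy as np,cv2
from station import ctrl
def grab(n,tag):
    p,d=ctrl.camera(n); cv2.imwrite(f'pics/{tag}.png',p[:,:,::-1]); np.savez(f'pics/{tag}.npz',p=p,d=d); return p,d
def load(tag):
    z=np.load(f'pics/{tag}.npz'); return z['p'],z['d']
def pts(n,d):
    m=ctrl.camera_model(n); K=np.array(m['K']);D=np.array(m['dist']);E=np.array(m['extrinsics'])
    v,u=np.mgrid[0:384,0:512]
    q=cv2.undistortPoints(np.stack([u,v],-1).reshape(-1,1,2).astype(np.float64),K,D).reshape(384,512,2)
    P=np.dstack([q[...,0]*d,q[...,1]*d,d])
    return P@E[:3,:3].T+E[:3,3]
E
python3 - <<'E'
from h import *
for n in('side','top'):
    grab(n,n+'0'); m=ctrl.camera_model(n); print(n,np.round(m['K'],1).tolist(),np.round(m['extrinsics'],3).tolist())
o=ctrl.get_obs();print(o)
E
```

```text
pics
side [[449.3, 0.0, 250.3], [0.0, 449.3, 187.2], [0.0, 0.0, 1.0]] [[0.878, -0.276, 0.39, 0.064], [-0.477, -0.472, 0.741, -0.969], [-0.021, -0.837, -0.546, 0.85], [0.0, 0.0, 0.0, 1.0]]
top [[407.3, 0.0, 256.8], [0.0, 407.3, 195.9], [0.0, 0.0, 1.0]] [[-0.016, -0.992, 0.126, 0.39], [-1.0, 0.015, -0.01, 0.011], [0.008, -0.126, -0.992, 1.522], [0.0, 0.0, 0.0, 1.0]]
{'time_s': 0.1, 'qpos': array([ 1.19238848e+00,  3.00420721e-01,  1.52148749e+00, -4.21949309e-06,
        1.32070102e+00, -6.66057862e-02]), 'joint_vel': array([ 0.00054443, -0.00306293, -0.00234389,  0.00015596,  0.00095667,
       -0.00167989]), 'tau': array([ 1.13548584e-03, -5.32641041e+01, -3.53286517e+01,  7.09671155e-02,
        2.34664581e-02, -6.15669683e-05]), 'ee_pos': array([0.16865004, 0.52327004, 0.20495355]), 'eef_rot': array([-1.63338164,  1.56977974, -1.94518265]), 'force': array([ 0.14927155, -0.35612306,  0.76948157]), 'moment': array([0.04360572, 0.01785331, 0.01837439]), 'grip_width': 0.09421534262162369}
```

View pics/side0.png

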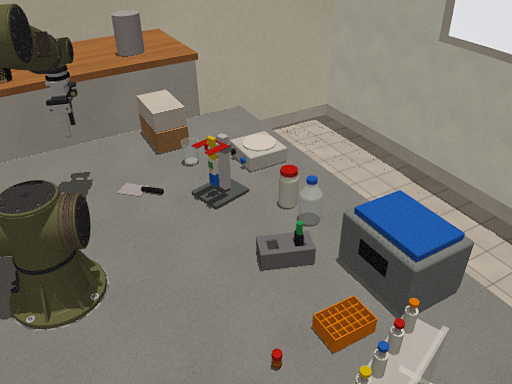

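View pics/top0.png

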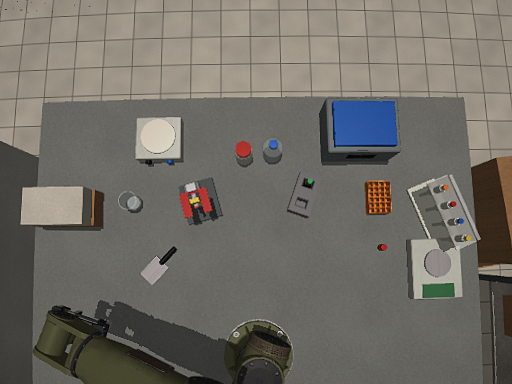

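The side view shows the stand at about (222,170) and the block at (285,248). In the top view the stand is at (198,202), the block at (302,194) and the free pocket at about (300,203). I'll zoom in and segment next.

Run:
```python
from h import *
a,da=load('top0'); b,db=load('side0')
c1=cv2.resize(a[165:235,165:235],(400,400),interpolation=cv2.INTER_NEAREST)
c2=cv2.resize(a[160:230,270:340],(400,400),interpolation=cv2.INTER_NEAREST)
cv2.imwrite('pics/z1.png',np.hstack([c1,c2])[:,:,::-1])
c1=cv2.resize(b[125:215,180:270],(400,400),interpolation=cv2.INTER_NEAREST)
c2=cv2.resize(b[205:295,240:330],(400,400),interpolation=cv2.INTER_NEAREST)
cv2.imwrite('pics/z2.png',np.hstack([c1,c2])[:,:,::-1])
for n,t in(('top','top0'),('side','side0')):
    p,d=load(t); P=pts(n,d); hsv=cv2.cvtColor(p,cv2.COLOR_RGB2HSV)
    h,s,v=[hsv[...,i].astype(int) for i in range(3)]
    roi=(P[...,0]>.2)&(P[...,0]<.7)&(np.abs(P[...,1])<.35)&(d>0)
    for nm,m in(('red',((h<6)|(h>174))&(s>150)&(v>80)),('yel',(h>22)&(h<34)&(s>120)&(v>100))):
        m=(m&roi).astype(np.uint8); k,l,st,ce=cv2.connectedComponentsWithStats(m)
        for i in range(1,k):
            if st[i,4]>=8:
                q=P[l==i]; print(n,nm,st[i].tolist(),np.round(q.mean(0),3),np.round(np.percentile(q,[5,95],axis=0),3).tolist())
    g=roi&(P[...,2]>.045)&(P[...,2]<.062)
    m=g.astype(np.uint8);k,l,st,ce=cv2.connectedComponentsWithStats(m)
    for i in range(1,k):
        if st[i,4]>=40:
            q=P[l==i]; r=cv2.minAreaRect((q[:,:2]*1000).astype(np.float32)); print(n,'z55',st[i].tolist(),r,np.median(q[:,2]))
```

```text
top red [179, 187, 34, 31, 429] [0.544 0.202 0.179] [[0.504, 0.158, 0.013], [0.581, 0.247, 0.198]]
top red [195, 206, 4, 3, 8] [0.525 0.198 0.183] [[0.522, 0.192, 0.111], [0.531, 0.208, 0.207]]
top yel [189, 197, 11, 7, 44] [0.545 0.201 0.216] [[0.538, 0.187, 0.199], [0.552, 0.214, 0.223]]
top z55 [288, 171, 33, 45, 745] ((586.1427001953125, -176.6202392578125), (80.95777893066406, 151.14801025390625), 70.15961456298828) 0.05418709016643519
side red [192, 139, 38, 16, 208] [0.538 0.191 0.192] [[0.499, 0.155, 0.19], [0.582, 0.237, 0.196]]
side yel [207, 136, 9, 12, 82] [0.541 0.195 0.208] [[0.534, 0.183, 0.193], [0.551, 0.21, 0.219]]
side yel [208, 153, 9, 7, 37] [0.542 0.189 0.157] [[0.535, 0.175, 0.148], [0.552, 0.208, 0.171]]
side z55 [219, 175, 12, 7, 50] ((583.6246337890625, 204.620849609375), (22.644350051879883, 38.05005645751953), 60.08985900878906) 0.05315555530626509
side z55 [256, 231, 60, 28, 1017] ((582.975341796875, -179.09619140625), (85.8166275024414, 151.0840606689453), 69.98304748535156) 0.05260208810090372
```

Run:
```python
from h import *
for n,t in(('top','top0'),):
    p,d=load(t); P=pts(n,d)
    # column top z 210 & base plate z14 & table
    r=slice(165,235),slice(165,235); q=P[r].reshape(-1,3)
    for lo,hi in((.2,.225),(.008,.02),(.18,.2)):
        k=q[(q[:,2]>lo)&(q[:,2]<hi)]; print(lo,len(k),np.round(np.median(k,0),3) if len(k) else '',cv2.minAreaRect((k[:,:2]*1000).astype(np.float32)) if len(k)>5 else '')
    print('table z',np.median(P[230:300,250:300,2]), np.median(P[240:290,100:140,2]))
```

```text
0.2 140 [0.58  0.209 0.21 ] ((558.5618896484375, 200.19796752929688), (65.75110626220703, 95.53330993652344), 89.93215942382812)
0.008 690 [0.546 0.182 0.014] ((573.2980346679688, 208.70223999023438), (254.2454071044922, 250.1738739013672), 1.154593586921692)
0.18 484 [0.549 0.201 0.193] ((554.4465942382812, 203.97540283203125), (104.8048324584961, 89.50560760498047), 15.592702865600586)
table z -0.0005720357997077707 -0.0004205018580974995
```

View pics/z1.png

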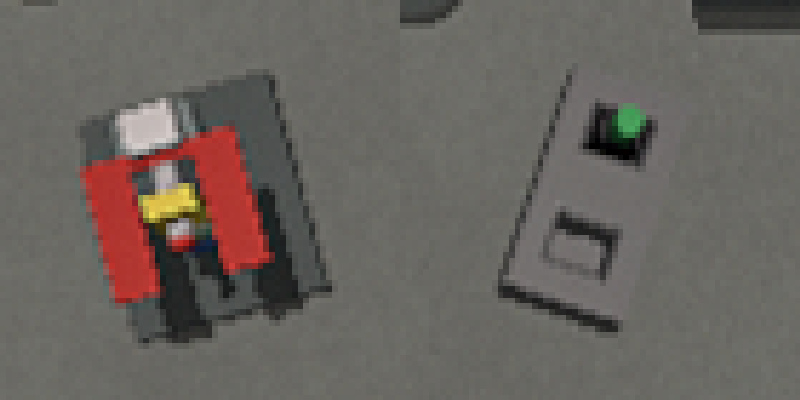

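View pics/z2.png

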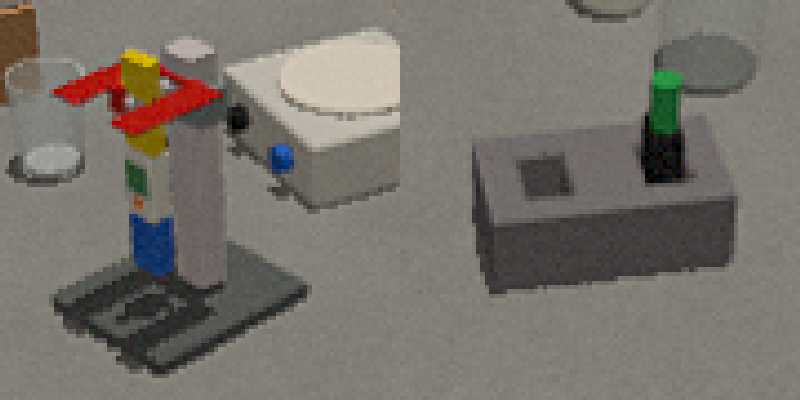

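The zooms show the column furthest from the robot and the hook's open end towards it, with stand yaw about +15°. The wings look close to z≈0.193. The block's yaw is about -20°, with the probe in the far pocket and the free pocket nearer the robot. Next I'll refine these numbers.

```bash
cat >> h.py <<'E'
def ray(n,uv,z):
    m=ctrl.camera_model(n); K=np.array(m['K']);D=np.array(m['dist']);E=np.array(m['extrinsics'])
    q=cv2.undistortPoints(np.asarray(uv,float).reshape(-1,1,2),K,D).reshape(-1,2)
    r=np.c_[q,np.ones(len(q))]@E[:3,:3].T; o=E[:3,3]
    return (o+r*((z-o[2])/r[:,2])[:,None])
E
cat > m.py <<'E'
from h import *
for n,t in(('top','top0'),('side','side0')):
    p,d=load(t); P=pts(n,d); hsv=cv2.cvtColor(p,cv2.COLOR_RGB2HSV)
    h,s,v=[hsv[...,i].astype(int) for i in range(3)]
    near=(np.hypot(P[...,0]-.54,P[...,1]-.2)<.09)
    red=(((h<6)|(h>174))&(s>150)&(v>80))&near&(P[...,2]>.16)
    zz=P[red][:,2]; print(n,'wing z pct',np.round(np.percentile(zz,[10,25,50,75,90]),4))
    yx=np.argwhere(red)[:,::-1]
    print(' wings',cv2.minAreaRect((ray(n,yx,np.median(zz))[:,:2]*1000).astype(np.float32)))
    for k in(.02,):
        q=P[red]; c=q[:,:2]*1000; print(' wings depth pts',cv2.minAreaRect(c.astype(np.float32)))
    yel=(h>22)&(h<34)&(s>120)&(v>80)&near
    yt=yel&(P[...,2]>.212); yx=np.argwhere(yt)[:,::-1]
    print(' yel top z',np.median(P[yt][:,2]),len(yx), cv2.minAreaRect((ray(n,yx,.22)[:,:2]*1000).astype(np.float32)))
    ct=near&(P[...,2]>.203)&(P[...,2]<.216)&(s<60); yx=np.argwhere(ct)[:,::-1]
    if len(yx)>5: print(' column',len(yx),np.median(P[ct],0),cv2.minAreaRect((ray(n,yx,.21)[:,:2]*1000).astype(np.float32)))
    bn=(np.hypot(P[...,0]-.586,P[...,1]+.177)<.12)
    bt=bn&(P[...,2]>.047)&(P[...,2]<.062)
    yx=np.argwhere(bt)[:,::-1]; print(' block',cv2.minAreaRect((ray(n,yx,.055)[:,:2]*1000).astype(np.float32)))
    # pocket: hole pixels in block-top mask
    c=np.array([.552,-.164]); pk=(np.hypot(P[...,0]-c[0],P[...,1]-c[1])<.035)
    m=((P[...,2]<.049)&bn&(np.hypot(*(pts(n,d)[...,:2]-c).transpose(2,0,1))<.05)).astype(np.uint8)
    R=ray(n,np.argwhere(np.ones((384,512)))[:,::-1],.055).reshape(384,512,3)
    hole=(np.hypot(R[...,0]-c[0],R[...,1]-c[1])<.03)&(P[...,2]<.05)
    q=R[hole][:,:2]*1000; print(' pocket',hole.sum(),q.mean(0),cv2.minAreaRect(q.astype(np.float32)))
E
python3 m.py
```

```text
top wing z pct [0.1899 0.1918 0.1933 0.1952 0.1969]
 wings ((542.087158203125, 200.4735107421875), (79.85897827148438, 89.10179901123047), 15.307958602905273)
 wings depth pts ((542.3746337890625, 200.671630859375), (79.69223022460938, 89.44257354736328), 15.533921241760254)
 yel top z 0.21879430340449435 37 ((545.0779418945312, 201.3162384033203), (12.979780197143555, 29.655351638793945), 15.22128963470459)
 column 79 [0.59153077 0.21526677 0.20927429] ((565.7296142578125, 208.50355529785156), (77.71719360351562, 31.610700607299805), 14.254633903503418)
 block ((585.6334228515625, -176.19970703125), (80.61997985839844, 150.71617126464844), 69.79432678222656)
 pocket 94 [ 553.12135227 -162.51210487] ((555.149658203125, -161.48397827148438), (46.783992767333984, 48.31709671020508), 53.024993896484375)
side wing z pct [0.1903 0.1911 0.1923 0.1934 0.1946]
 wings ((539.7344360351562, 198.03900146484375), (81.60974884033203, 94.31558227539062), 14.74243450164795)
 wings depth pts ((541.4605712890625, 198.35165405273438), (86.28739166259766, 94.88032531738281), 13.356938362121582)
 yel top z 0.21722507874736197 31 ((539.9744873046875, 191.10638427734375), (17.35948371887207, 37.80107879638672), 14.727410316467285)
 column 55 [0.58683735 0.20776707 0.2078666 ] ((584.8965454101562, 202.78094482421875), (29.331199645996094, 42.07750701904297), 13.710373878479004)
 block ((580.2584838867188, -184.80160522460938), (89.03339385986328, 151.9146728515625), 69.88314819335938)
 pocket 92 [ 546.42725852 -171.18252413] ((543.2227172851562, -167.3290252685547), (37.402809143066406, 46.22063446044922), 59.99326705932617)
```

```bash
cat >> h.py <<'E'
from scipy.spatial.transform import Rotation as Ro
def yawy():
    o=ctrl.get_obs(); R=Ro.from_euler('xyz',o['eef_rot']).as_matrix(); y=R[:,1]
    return o,R,np.degrees(np.arctan2(y[1],y[0]))
E
python3 - <<'E'
from h import *
o,R,a=yawy();print(np.round(R,3),a,o['ee_pos'],o['qpos'][5],np.degrees(np.arctan2(.2,.544)))
E
```

```text
[[-0.     0.307  0.952]
 [-0.001  0.952 -0.307]
 [-1.    -0.001 -0.   ]] 72.13511990831883 [0.16865004 0.52327004 0.20495355] -0.0666057862194276 20.18580300946485
```

Request:
jog_arm:
  rows: [0.023,-0.02,0.006,0,0,2.06,0.55,0.023,-0.02,0.006,0,0,2.06,0.55,0.023,-0.02,0.006,0,0,2.06,0.55,0.023,-0.02,0.006,0,0,2.06,0.55,0.023,-0.02,0.006,0,0,2.06,0.55,0.023,-0.02,0.006,0,0,2.06,0.55,0.023,-0.02,0.006,0,0,2.06,0.55,0.023,-0.02,0.006,0,0,2.06,0.55]
  squeeze: 10

```text
time_s: 0.77
ee_pos: [0.3536, 0.3622, 0.2536]
eef_rot: [-2.403, 1.57, -2.425]
force: [0.4, 1.0, 0.9]
grip_width: 0.0444
```

Request:
jog_arm:
  rows: [0.023,-0.02,0.003,0,0,2.06,0.55,0.023,-0.02,0.003,0,0,2.06,0.55,0.023,-0.02,0.003,0,0,2.06,0.55,0.023,-0.02,0.003,0,0,2.06,0.55,0.023,-0.02,0.002,0,0,2.06,0.55,0.023,-0.02,0,0,0,2.06,0.55,0.023,-0.02,0,0,0,2.06,0.55,0,0,0,0,0,0,0.55]

```text
time_s: 1.43
ee_pos: [0.5163, 0.2202, 0.2665]
eef_rot: [-2.427, 1.569, -2.201]
force: [0.0, 0.2, -0.4]
grip_width: 0.0423
```

Run:
```python
from h import *
o,R,a=yawy();print(np.round(R,3),a,o['ee_pos'],o['force'],o['grip_width'],o['time_s'])
```

```text
[[-0.001 -0.224  0.974]
 [-0.001  0.974  0.224]
 [-1.    -0.001 -0.001]] 102.96742699243474 [0.51634485 0.22020999 0.26652553] [ 0.00610978  0.20164418 -0.35003919] 0.04229881285215673 1.4333
```

Request:
jog_arm:
  rows: [0.014,-0.01,0,0,0,2.03,0.55,0.014,-0.01,0,0,0,0,0.55,0,0,0,0,0,0,0.55,0,0,0,0,0,0,0.55]

```text
time_s: 1.77
ee_pos: [0.5416, 0.2034, 0.2669]
eef_rot: [3.095, 1.57, -2.926]
force: [0.4, -0.9, 0.4]
grip_width: 0.0423
```

Run:
```python
from h import *
o,R,a=yawy();print(np.round(R,3),a,o['ee_pos'],o['force'],o['grip_width'],o['time_s'])
for n in('side','top'): 
    p,d=grab(n,n+'1')
a,_=load('top1');b,_=load('side1')
c1=cv2.resize(a[150:240,150:240],(400,400),interpolation=cv2.INTER_NEAREST)
c2=cv2.resize(b[95:215,160:280],(400,400),interpolation=cv2.INTER_NEAREST)
cv2.imwrite('pics/z3.png',np.hstack([c1,c2])[:,:,::-1])
```

```text
[[-0.001 -0.259  0.966]
 [-0.     0.966  0.259]
 [-1.     0.    -0.001]] 104.99706976268664 [0.54160553 0.20335146 0.26686491] [ 0.36421994 -0.86455233  0.37219177] 0.04229461732848407 1.7667
```

View pics/z3.png

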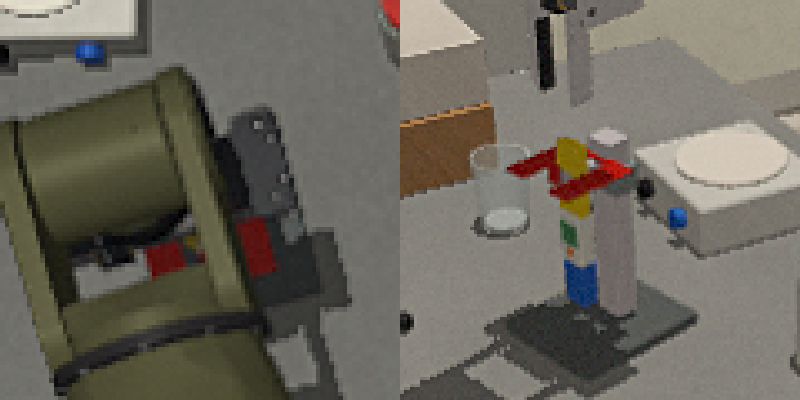

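The side view shows both fingertips above the yellow top, at about (545,90) and (580,105), straddling the meter at (570,145). I'll correct sideways and come down beside the meter's top.

Request:
jog_arm:
  rows: [0.0024,-0.003,-0.01,0,0,0,0.55,0,0,-0.01,0,0,0,0.55,0,0,-0.01,0,0,0,0.55,0,0,-0.01,0,0,0,0.55,0,0,-0.01,0,0,0,0.55,0,0,0,0,0,0,0.55,0,0,0,0,0,0,0.55]

```text
time_s: 2.45
ee_pos: [0.5439, 0.2005, 0.2168]
eef_rot: [-3.11, 1.57, -2.847]
force: [-0.5, -0.0, 0.3]
grip_width: 0.0422
```

Run:
```python
from h import *
o,R,a=yawy();print(a,o['ee_pos'],o['force'],o['grip_width'],o['time_s'])
p,d=grab('side','side2'); P=pts('side',d)
c2=cv2.resize(p[110:170,180:260],(800,600),interpolation=cv2.INTER_NEAREST)
cv2.imwrite('pics/z4.png',c2[:,:,::-1])
m=ctrl.camera_model('side');E=np.linalg.inv(m['extrinsics'])
yv=np.array([-.2588,.9659,0])
X=[o['ee_pos']+s*yv*.0212 for s in(1,-1)]
uv,_=cv2.projectPoints(np.array(X),cv2.Rodrigues(E[:3,:3])[0],E[:3,3],np.array(m['K']),np.array(m['dist']));print((uv.reshape(-1,2)-[180,110])*10)
```

```text
105.06692419699301 [0.54392046 0.20045283 0.21684005] [-0.47169442 -0.02037599  0.30656596] 0.04224750553139834 2.45
[[264.67041795 256.85126767]
 [350.67315045 299.66635146]]
```

View pics/z4.png

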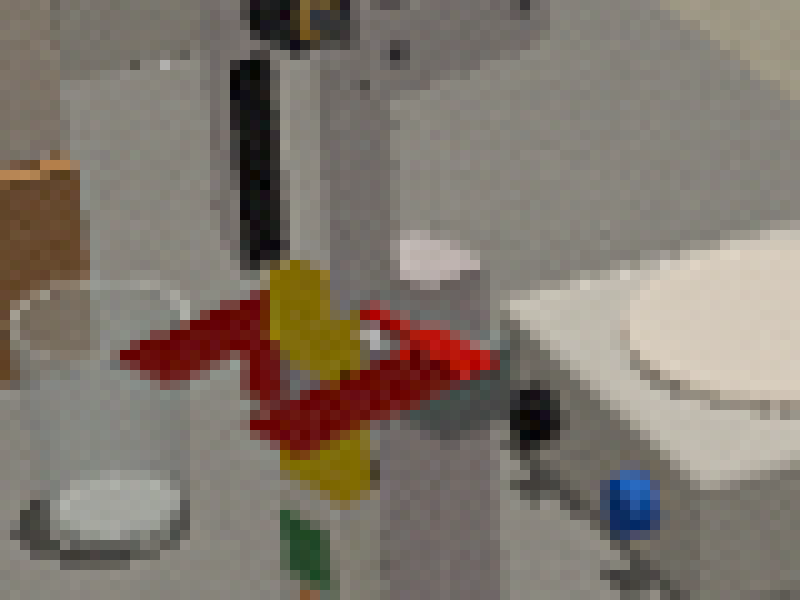

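The left fingertip is at (265,265), against a prediction of (265,257), and it sits beside the yellow top over the wings. I'll now descend and feel for the wings.

Request:
jog_arm:
  rows: [0,0,-0.005,0,0,0,0.55,0,0,-0.005,0,0,0,0.55,0,0,-0.005,0,0,0,0.55,0,0,-0.003,0,0,0,0.55,0,0,0,0,0,0,0.55,0,0,0,0,0,0,0.55]

```text
time_s: 3.0
ee_pos: [0.5441, 0.2005, 0.1993]
eef_rot: [-3.055, 1.571, -2.792]
force: [-0.3, 0.2, -0.2]
grip_width: 0.0421
```

Request:
jog_arm:
  rows: [0,0,-0.001,0,0,0,0.55,0,0,-0.001,0,0,0,0.55,0,0,0,0,0,0,0.55,0,0,0,0,0,0,0.55]

```text
time_s: 3.33
ee_pos: [0.5441, 0.2005, 0.1975]
eef_rot: [-0.085, 1.571, 0.178]
force: [-0.1, 0.6, 0.6]
grip_width: 0.0425
```

Request:
jog_arm:
  rows: [0,0,-0.001,0,0,0,0.55,0,0,-0.001,0,0,0,0.55,0,0,0,0,0,0,0.55,0,0,0,0,0,0,0.55]

```text
time_s: 3.67
ee_pos: [0.5441, 0.2005, 0.1954]
eef_rot: [-3.048, 1.571, -2.785]
force: [-0.2, -1.1, -0.1]
grip_width: 0.0424
```

Request:
jog_arm:
  rows: [0,0,-0.001,0,0,0,0.55,0,0,0,0,0,0,0.55,0,0,0,0,0,0,0.55]

```text
time_s: 3.92
ee_pos: [0.5441, 0.2005, 0.1944]
eef_rot: [-2.887, 1.571, -2.624]
force: [-0.4, 0.1, 0.4]
grip_width: 0.0421
```

Request:
jog_arm:
  rows: [0,0,-0.001,0,0,0,0.55,0,0,0,0,0,0,0.55,0,0,0,0,0,0,0.55]

```text
time_s: 4.17
ee_pos: [0.5442, 0.2005, 0.1937]
eef_rot: [-0.061, 1.57, 0.201]
force: [-0.7, -0.9, 3.9]
grip_width: 0.042
```

Request:
jog_arm:
  rows: [0,0,-0.001,0,0,0,0.55,0,0,0,0,0,0,0.55,0,0,0,0,0,0,0.55]

```text
time_s: 4.42
ee_pos: [0.5442, 0.2005, 0.1925]
eef_rot: [-0.032, 1.571, 0.231]
force: [-0.8, -0.4, 3.2]
grip_width: 0.042
```

Contact came at z≈0.194, about 4 mm above the arm's top. I need to press about 16.5 mm, to z≈0.1775.

Request:
jog_arm:
  rows: [0,0,-0.002,0,0,0,0.55,0,0,-0.002,0,0,0,0.55,0,0,-0.002,0,0,0,0.55,0,0,-0.002,0,0,0,0.55,0,0,-0.002,0,0,0,0.55,0,0,-0.002,0,0,0,0.55,0,0,0,0,0,0,0.55,0,0,0,0,0,0,0.55]

```text
time_s: 5.08
ee_pos: [0.5442, 0.2005, 0.1805]
eef_rot: [-0.012, 1.57, 0.251]
force: [-1.3, -0.7, 6.8]
grip_width: 0.0425
```

Request:
jog_arm:
  rows: [0,0,-0.001,0,0,0,0.55,0,0,-0.001,0,0,0,0.55,0,0,0,0,0,0,0.55,0,0,0,0,0,0,0.55]

```text
time_s: 5.42
ee_pos: [0.5442, 0.2005, 0.1786]
eef_rot: [0.006, 1.57, 0.269]
force: [-2.3, -0.2, 7.2]
grip_width: 0.0421
```

Request:
jog_arm:
  rows: [0,0,-0.0008,0,0,0,0.55,0,0,-0.0005,0,0,0,0.55,0,0,0,0,0,0,0.55,0,0,0,0,0,0,0.55]

```text
time_s: 5.75
ee_pos: [0.5442, 0.2005, 0.1774]
eef_rot: [-0.049, 1.57, 0.213]
force: [-2.8, -1.1, 6.7]
grip_width: 0.0422
```

Request:
jog_arm:
  rows: [0,0,0,0,0,0,0.6,0,0,0,0,0,0,0.64,0,0,0,0,0,0,0.66,0,0,0,0,0,0,0.68,0,0,0,0,0,0,0.72,0,0,0,0,0,0,0.8,0,0,0,0,0,0,0.8,0,0,0,0,0,0,0.8]
  squeeze: 12

```text
time_s: 6.42
ee_pos: [0.5444, 0.2007, 0.1775]
eef_rot: [0.185, 1.569, 0.448]
force: [-0.6, 1.7, 6.9]
grip_width: 0.0298
```

Run:
```python
from h import *
o,R,a=yawy();print(a,o['ee_pos'],o['force'],o['moment'],o['grip_width'],o['time_s'])
p,d=grab('side','side3')
c2=cv2.resize(p[110:170,180:260],(800,600),interpolation=cv2.INTER_NEAREST)
cv2.imwrite('pics/z5.png',c2[:,:,::-1])
```

```text
105.07044913898055 [0.54444807 0.20072487 0.17748639] [-0.61838864  1.65274149  6.91130787] [ 0.15929303  0.01626948 -0.06616129] 0.02981826216532479 6.4167
```

View pics/z5.png

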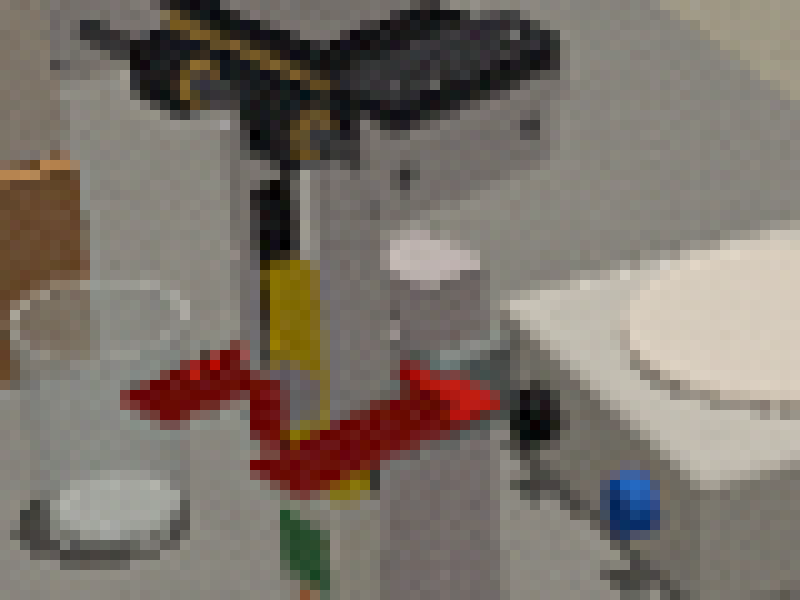

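The meter is gripped at 29.8 mm and the keeper is held down, with its tongue below the arm's top. Next is a slow draw along stand -x.

Request:
jog_arm:
  rows: [0,0,0.0004,0,0,0,0.8,-0.001,-0.0003,0,0,0,0,0.8,-0.002,-0.0005,0,0,0,0,0.8,-0.003,-0.0008,0,0,0,0,0.8,-0.003,-0.0008,0,0,0,0,0.8,0,0,0,0,0,0,0.8]

```text
time_s: 6.97
ee_pos: [0.5359, 0.1986, 0.1783]
eef_rot: [0.139, 1.567, 0.402]
force: [3.5, 3.0, 6.1]
grip_width: 0.0297
```

Request:
jog_arm:
  rows: [-0.003,-0.0008,-0.0003,0,0,0,0.8,-0.003,-0.0008,0,0,0,0,0.8,-0.003,-0.0008,0,0,0,0,0.8,0,0,0,0,0,0,0.8]

```text
time_s: 7.3
ee_pos: [0.5267, 0.196, 0.1778]
eef_rot: [0.131, 1.568, 0.394]
force: [2.2, 1.4, 5.3]
grip_width: 0.0298
```

Run:
```python
from h import *
o,R,a=yawy();print(a,o['ee_pos'],o['force'],o['moment'],o['grip_width'],o['time_s'])
p,d=grab('side','side4')
c2=cv2.resize(p[110:200,170:260],(600,600),interpolation=cv2.INTER_NEAREST)
cv2.imwrite('pics/z6.png',c2[:,:,::-1])
```

```text
105.07312875987337 [0.52668515 0.19604734 0.17782318] [2.23271434 1.41695085 5.32588191] [ 0.36937716 -0.33533306  0.03772169] 0.02981562917865808 7.3
```

View pics/z6.png

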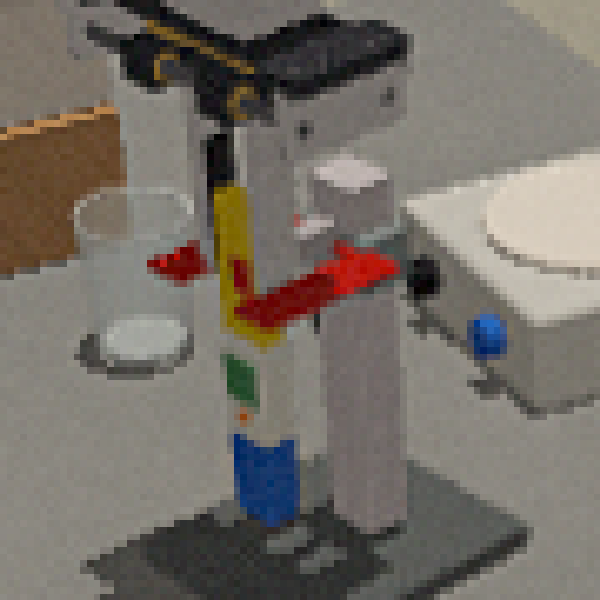

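The meter is following the fingers upright and is now passing over the lowered tongue. I'll carry on to stand x≈-73.

Request:
jog_arm:
  rows: [-0.003,-0.0008,0,0,0,0,0.8,-0.003,-0.0008,0,0,0,0,0.8,-0.003,-0.0008,0,0,0,0,0.8,-0.003,-0.0008,0,0,0,0,0.8,0,0,0,0,0,0,0.8]

```text
time_s: 7.77
ee_pos: [0.5146, 0.1928, 0.1778]
eef_rot: [0.107, 1.568, 0.37]
force: [1.2, 2.0, 5.6]
grip_width: 0.0302
```

Request:
jog_arm:
  rows: [-0.003,-0.0008,0,0,0,0,0.8,-0.003,-0.0008,0,0,0,0,0.8,-0.003,-0.0008,0,0,0,0,0.8,0,0,0,0,0,0,0.8,0,0,0,0,0,0,0.8]

```text
time_s: 8.18
ee_pos: [0.506, 0.1904, 0.1778]
eef_rot: [0.08, 1.568, 0.343]
force: [3.8, 0.9, 5.7]
grip_width: 0.0299
```

Run:
```python
from h import *
o,R,a=yawy();print(a,o['ee_pos'],o['force'],o['moment'],o['grip_width'],o['time_s'])
c,s=np.cos(.2618),np.sin(.2618); w=o['ee_pos'][:2]-[.5772,.2096]; print('stand xy',w@[c,s],w@[-s,c])
p,d=grab('side','side5')
c2=cv2.resize(p[110:200,170:260],(600,600),interpolation=cv2.INTER_NEAREST)
cv2.imwrite('pics/z7.png',c2[:,:,::-1])
```

```text
105.0658679801377 [0.50601437 0.19041941 0.17784704] [3.83997094 0.89144451 5.69079939] [ 0.37890092 -0.78752196 -0.00710222] 0.02987093461943926 8.1833
stand xy -0.07372434373614763 -0.00010278445601812459
```

View pics/z7.png

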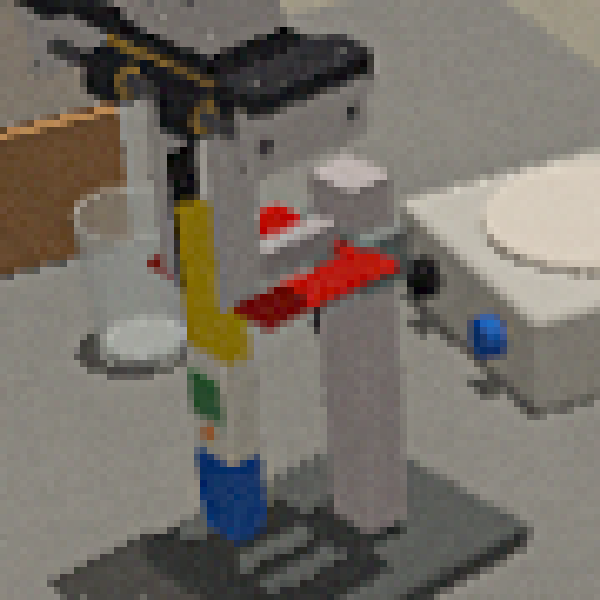

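The meter is at about stand x -74, clear of the arm's end. I'll draw it a little further, then lift away.

Request:
jog_arm:
  rows: [-0.003,-0.0008,0,0,0,0,0.8,-0.002,-0.0005,0.003,0,0,0,0.8,-0.002,-0.0005,0.004,0,0,0,0.8,-0.003,-0.0008,0.006,0,0,0,0.8,-0.005,-0.0013,0.008,0,0,0,0.8,-0.006,-0.0016,0.01,0,0,0,0.8,-0.008,-0.002,0.012,0,0,0,0.8,0,0,0.01,0,0,0,0.8]
  squeeze: 18

```text
time_s: 8.9
ee_pos: [0.475, 0.1823, 0.2311]
eef_rot: [-3.121, 1.57, -2.858]
force: [0.6, 0.3, -0.7]
grip_width: 0.0299
```

Run:
```python
from h import *
o,R,a=yawy();print(a,o['ee_pos'],o['force'],o['moment'],o['grip_width'],o['time_s'])
p,d=grab('side','side6'); 
c2=cv2.resize(p[90:210,150:270],(600,600),interpolation=cv2.INTER_NEAREST)
cv2.imwrite('pics/z8.png',c2[:,:,::-1])
```

```text
105.0728798202278 [0.47495481 0.18231308 0.23114299] [ 0.58878796  0.29800537 -0.72410929] [ 0.01521278 -0.0467899   0.00549573] 0.029896474152629436 8.9
```

View pics/z8.png

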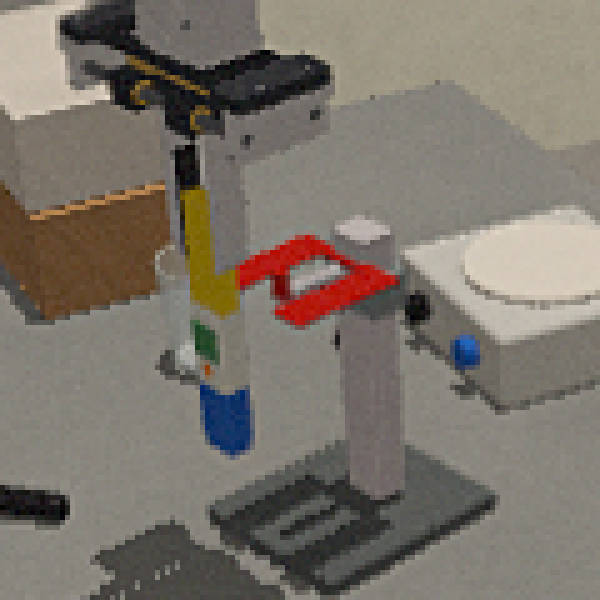

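The meter is off the hook, upright in the gripper, and the keeper has sprung back to rest. I'll carry it across to the block.

Request:
jog_arm:
  rows: [0,-0.02,0,0,0,0,0.8,0,-0.028,0,0,0,-2.5,0.8,0,-0.028,0,0,0,-2.5,0.8,0.006,-0.028,0,0,0,-2.5,0.8,0.006,-0.028,0,0,0,-2.5,0.8,0.006,-0.028,0,0,0,-2.5,0.8,0.008,-0.028,0,0,0,-2.5,0.8,0.008,-0.028,0,0,0,-2.5,0.8]

```text
time_s: 9.62
ee_pos: [0.5103, -0.0349, 0.2302]
eef_rot: [2.949, 1.571, 2.905]
force: [0.3, 0.3, -1.5]
grip_width: 0.0298
```

Request:
jog_arm:
  rows: [0.008,-0.028,0,0,0,-2.5,0.8,0.008,-0.028,0,0,0,-2.5,0.8,0.008,-0.028,0,0,0,-2.5,0.8,0.008,-0.025,0,0,0,-2.5,0.8,0.006,-0.015,0,0,0,-2.5,0.8,0.004,-0.008,0,0,0,-2.5,0.8,0,0,0,0,0,-2.57,0.8,0,0,0,0,0,0,0.8]

```text
time_s: 10.28
ee_pos: [0.5522, -0.166, 0.2296]
eef_rot: [3.091, 1.57, 2.738]
force: [0.7, -0.8, -1.4]
grip_width: 0.03
```

Request:
jog_arm:
  rows: [0,0,0,0,0,0,0.8,0,0,0,0,0,0,0.8]

```text
time_s: 10.45
ee_pos: [0.5521, -0.1652, 0.2302]
eef_rot: [-3.117, 1.571, 2.819]
force: [-0.9, 0.2, -0.9]
grip_width: 0.0301
```

Run:
```python
from h import *
o,R,a=yawy();print(a,o['ee_pos'],o['force'],o['grip_width'],o['time_s'])
p,d=grab('side','side7'); q,_=grab('top','top7')
c2=cv2.resize(p[150:280,220:350],(400,400),interpolation=cv2.INTER_NEAREST)
c1=cv2.resize(q[150:240,260:350],(400,400),interpolation=cv2.INTER_NEAREST)
cv2.imwrite('pics/z9.png',np.hstack([c1,c2])[:,:,::-1])
```

```text
70.09943460240447 [ 0.55210499 -0.16517023  0.23015414] [-0.90944967  0.22105056 -0.93279746] 0.030082567579198725 10.45
```

View pics/z9.png

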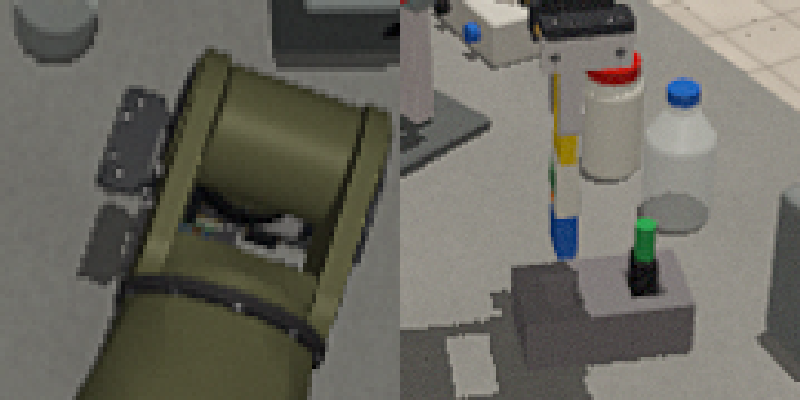

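Side view: the meter hangs above the free pocket with its foot at about (565,255), and the block's top face is around (600,280). I'll check the pocket position again using the earlier clear pictures.

Run:
```python
from h import *
p,d=load('side0'); P=pts('side',d)
g=cv2.cvtColor(p,cv2.COLOR_RGB2GRAY)
# normals for top face: brightness
reg=(P[...,2]>.046)&(np.hypot(P[...,0]-.585,P[...,1]+.177)<.1)&(P[...,2]<.065)
print(np.percentile(g[reg],[5,25,50,75,95]))
for th in (95,100,105):
    m=(reg&(g>th)).astype(np.uint8); m=cv2.morphologyEx(m,cv2.MORPH_OPEN,np.ones((3,3)))
    R=ray('side',np.argwhere(m)[:,::-1],.055)[:,:2]*1000
    print(th,m.sum(),cv2.minAreaRect(R.astype(np.float32)))
# pocket dark region in both images by brightness on z=.055 plane, block coords
for n,t in(('side','side0'),('top','top0')):
    p,d=load(t); g=cv2.cvtColor(p,cv2.COLOR_RGB2GRAY).astype(float)
    c,s=np.cos(np.radians(-20.1)),np.sin(np.radians(-20.1)); o=np.array([.5851,-.1772])
    # rectified patch of block top, 1mm/px
    bx,by=np.meshgrid(np.arange(-80,81),np.arange(-45,46)); X=np.stack([o[0]+(c*bx-s*by)/1000,o[1]+(s*bx+c*by)/1000,np.full(bx.shape,.055)],-1)
    m=ctrl.camera_model(n);E=np.linalg.inv(m['extrinsics'])
    uv,_=cv2.projectPoints(X.reshape(-1,3),cv2.Rodrigues(E[:3,:3])[0],E[:3,3],np.array(m['K']),np.array(m['dist']))
    uv=uv.reshape(*bx.shape,2).astype(np.float32)
    r=cv2.remap(p,uv[...,0],uv[...,1],cv2.INTER_LINEAR)
    r=cv2.resize(r,None,fx=4,fy=4); 
    for x in(-75,-50,-36,-22,0,38,75): cv2.line(r,((x+80)*4+2,0),((x+80)*4+2,8),(255,0,0),1)
    for y in(-40,-19,19,40): cv2.line(r,(0,(y+45)*4+2),(8,(y+45)*4+2),(255,0,0),1)
    cv2.imwrite(f'pics/rect_{n}.png',r[:,:,::-1])
```

```text
[ 54.65  94.   108.   110.   114.  ]
95 728 ((582.9238891601562, -179.50338745117188), (77.29251098632812, 150.5229949951172), 69.91291046142578)
100 685 ((582.9093627929688, -179.09498596191406), (76.4770278930664, 148.9177703857422), 69.8533935546875)
105 537 ((583.3023071289062, -178.41827392578125), (74.93572235107422, 147.82028198242188), 69.8533935546875)
```

View pics/rect_side.png

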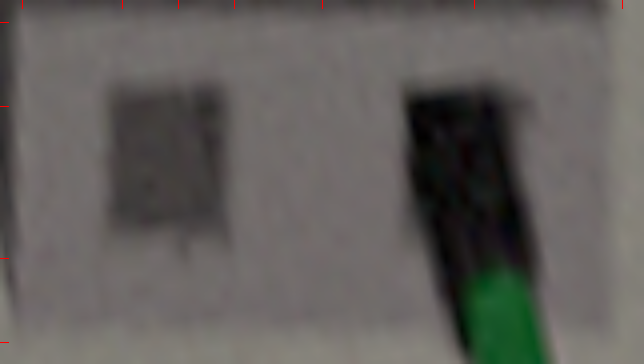

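View pics/rect_top.png

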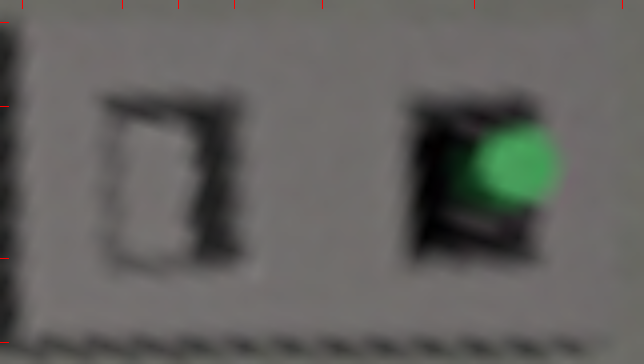

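Request:
jog_arm:
  rows: [-0.0025,-0.0006,-0.008,0,0,0,0.8,0,0,-0.008,0,0,0,0.8,0,0,-0.008,0,0,0,0.8,0,0,-0.006,0,0,0,0.8,0,0,0,0,0,0,0.8,0,0,0,0,0,0,0.8,0,0,0,0,0,0,0.8]

```text
time_s: 11.13
ee_pos: [0.5498, -0.1661, 0.2005]
eef_rot: [-0.011, 1.57, -0.361]
force: [0.3, -0.5, -1.5]
grip_width: 0.0301
```

Run:
```python
from h import *
o,R,a=yawy();print(a,o['ee_pos'],o['force'],o['grip_width'],o['time_s'])
p,d=grab('side','side8'); P=pts('side',d)
hsv=cv2.cvtColor(p,cv2.COLOR_RGB2HSV);h,s,v=[hsv[...,i].astype(int) for i in range(3)]
m=(h>105)&(h<125)&(s>120)&(np.hypot(P[...,0]-.55,P[...,1]+.166)<.04)
q=P[m];print(len(q),np.round(q.min(0),4),np.round(np.percentile(q,[5,50,95],axis=0),4).tolist())
# project predicted foot box & pocket for comparison
M=ctrl.camera_model('side');E=np.linalg.inv(M['extrinsics'])
def pr(X): return cv2.projectPoints(np.array(X,float),cv2.Rodrigues(E[:3,:3])[0],E[:3,3],np.array(M['K']),np.array(M['dist']))[0].reshape(-1,2)
c,s_=np.cos(np.radians(-20)),np.sin(np.radians(-20)); t=o['ee_pos'][:2]
zb=o['ee_pos'][2]-.1329
box=[[t[0]+c*x-s_*y,t[1]+s_*x+c*y,zb] for x,y in((-.01,-.015),(.01,-.015),(.01,.015),(-.01,.015))]
print('zb',zb,'pred foot px',np.round(pr(box),1).tolist())
yx=np.argwhere(m); print('blue rows',yx[:,0].min(),yx[:,0].max(),'cols',yx[:,1].min(),yx[:,1].max())
k=6;x0,y0=240,200
r=cv2.resize(p[y0:y0+80,x0:x0+80],None,fx=k,fy=k,interpolation=cv2.INTER_NEAREST)
b=((pr(box)-[x0,y0])*k+k/2).astype(int)
for i in range(4): cv2.circle(r,tuple(int(z) for z in b[i]),3,(255,0,255),1)
cv2.imwrite('pics/z10.png',r[:,:,::-1])
```

```text
69.99684555269556 [ 0.54977695 -0.16607421  0.20049149] [ 0.26478416 -0.51685388 -1.52363551] 0.030081707720268563 11.1333
119 [ 0.5128 -0.204   0.0664] [[0.535, -0.1938, 0.0735], [0.5424, -0.1781, 0.0953], [0.5519, -0.1559, 0.3932]]
zb 0.06759148527079092 pred foot px [[269.8, 243.8], [277.1, 243.0], [275.0, 235.9], [267.8, 236.7]]
blue rows 131 243 cols 258 288
```

View pics/z10.png

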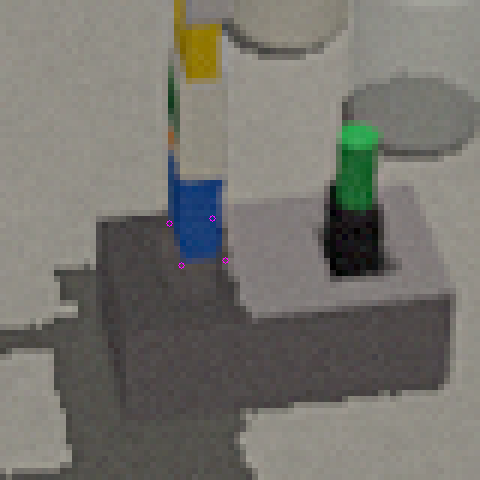

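The meter's foot is at (180–221, 258), within 1 px of where the TCP predicts it. I'll make a small correction of 1 mm in y, then lower slowly and watch the force.

Request:
jog_arm:
  rows: [-0.0004,-0.001,-0.004,0,0,0,0.8,0,0,-0.004,0,0,0,0.8,0,0,-0.002,0,0,0,0.8,0,0,-0.002,0,0,0,0.8,0,0,0,0,0,0,0.8]

```text
time_s: 11.6
ee_pos: [0.5491, -0.167, 0.1877]
eef_rot: [-3.138, 1.57, 2.796]
force: [0.2, -0.1, -1.5]
grip_width: 0.0299
```

Request:
jog_arm:
  rows: [0,0,-0.0015,0,0,0,0.8,0,0,-0.0015,0,0,0,0.8,0,0,0,0,0,0,0.8]

```text
time_s: 11.85
ee_pos: [0.5491, -0.167, 0.185]
eef_rot: [-2.964, 1.57, 2.97]
force: [-0.6, 0.9, -1.1]
grip_width: 0.03
```

Request:
jog_arm:
  rows: [0,0,-0.0015,0,0,0,0.8,0,0,-0.0015,0,0,0,0.8,0,0,0,0,0,0,0.8]

```text
time_s: 12.1
ee_pos: [0.5491, -0.167, 0.1819]
eef_rot: [-3.111, 1.57, 2.823]
force: [-0.1, 0.0, -0.8]
grip_width: 0.0302
```

Request:
jog_arm:
  rows: [0,0,-0.0015,0,0,0,0.8,0,0,-0.0015,0,0,0,0.8,0,0,0,0,0,0,0.8]

```text
time_s: 12.35
ee_pos: [0.5491, -0.167, 0.1789]
eef_rot: [-3.11, 1.57, 2.824]
force: [-0.2, -0.2, -1.3]
grip_width: 0.03
```

Run:
```python
from h import *
o,R,a=yawy();print(a,o['ee_pos'],o['force'],o['moment'],o['grip_width'],o['time_s'])
p,d=grab('side','side9')
k=7;x0,y0=240,190
r=cv2.resize(p[y0:y0+80,x0:x0+80],None,fx=k,fy=k,interpolation=cv2.INTER_NEAREST)
cv2.imwrite('pics/z11.png',r[:,:,::-1])
```

```text
69.99631236701276 [ 0.54910519 -0.16698838  0.17891049] [-0.21549864 -0.20841987 -1.32316246] [-0.03989678  0.0483534   0.00625126] 0.0300324456277267 12.35
```

View pics/z11.png

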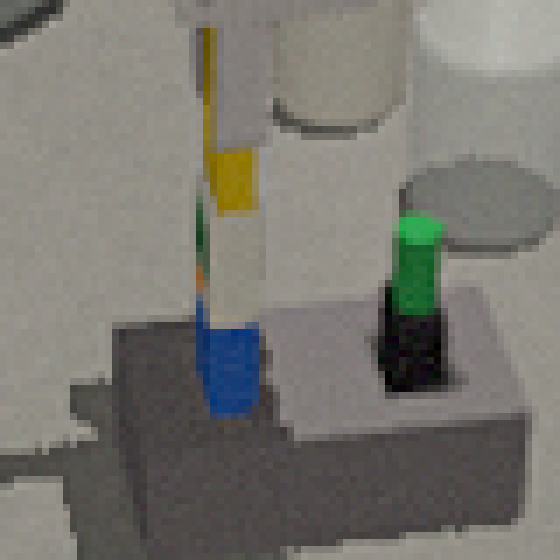

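The foot is about 9 mm inside the mouth with no contact. I'll keep lowering.

Request:
jog_arm:
  rows: [0,0,-0.0025,0,0,0,0.8,0,0,-0.0025,0,0,0,0.8,0,0,-0.0025,0,0,0,0.8,0,0,-0.0025,0,0,0,0.8,0,0,0,0,0,0,0.8]

```text
time_s: 12.82
ee_pos: [0.549, -0.1669, 0.1685]
eef_rot: [3.12, 1.57, 2.771]
force: [-0.8, 1.0, -1.0]
grip_width: 0.0298
```

Request:
jog_arm:
  rows: [0,0,-0.0025,0,0,0,0.8,0,0,-0.0025,0,0,0,0.8,0,0,-0.0025,0,0,0,0.8,0,0,-0.0025,0,0,0,0.8,0,0,0,0,0,0,0.8]

```text
time_s: 13.23
ee_pos: [0.549, -0.167, 0.1586]
eef_rot: [3.136, 1.57, 2.787]
force: [-0.3, 0.3, -2.1]
grip_width: 0.0299
```

Request:
jog_arm:
  rows: [0,0,-0.002,0,0,0,0.8,0,0,-0.002,0,0,0,0.8,0,0,-0.002,0,0,0,0.8,0,0,-0.002,0,0,0,0.8,0,0,-0.002,0,0,0,0.8,0,0,0,0,0,0,0.8]

```text
time_s: 13.73
ee_pos: [0.5491, -0.167, 0.1488]
eef_rot: [-3.096, 1.57, 2.838]
force: [-0.9, -0.3, -1.1]
grip_width: 0.0297
```

Request:
jog_arm:
  rows: [0,0,-0.0015,0,0,0,0.8,0,0,-0.0015,0,0,0,0.8,0,0,0,0,0,0,0.8]

```text
time_s: 13.98
ee_pos: [0.5491, -0.167, 0.1459]
eef_rot: [3.134, 1.57, 2.785]
force: [-0.6, -0.2, -1.0]
grip_width: 0.0299
```

Now the final few millimetres, in 1 mm steps.

Request:
jog_arm:
  rows: [0,0,-0.001,0,0,0,0.8,0,0,-0.001,0,0,0,0.8,0,0,0,0,0,0,0.8]

```text
time_s: 14.23
ee_pos: [0.5492, -0.167, 0.144]
eef_rot: [-3.023, 1.571, 2.911]
force: [0.4, -0.3, -0.9]
grip_width: 0.0299
```

Request:
jog_arm:
  rows: [0,0,-0.001,0,0,0,0.8,0,0,0,0,0,0,0.8]

```text
time_s: 14.4
ee_pos: [0.5492, -0.167, 0.1431]
eef_rot: [-3.11, 1.571, 2.824]
force: [0.4, -0.0, -1.5]
grip_width: 0.0298
```

Request:
jog_arm:
  rows: [0,0,-0.001,0,0,0,0.8,0,0,0,0,0,0,0.8]

```text
time_s: 14.57
ee_pos: [0.5492, -0.167, 0.1421]
eef_rot: [3.099, 1.571, 2.75]
force: [0.1, -0.6, -0.6]
grip_width: 0.0298
```

Request:
jog_arm:
  rows: [0,0,-0.001,0,0,0,0.8,0,0,0,0,0,0,0.8]

```text
time_s: 14.73
ee_pos: [0.5492, -0.167, 0.1411]
eef_rot: [-3.137, 1.571, 2.797]
force: [0.8, -1.0, -2.3]
grip_width: 0.0302
```

Request:
jog_arm:
  rows: [0,0,-0.0007,0,0,0,0.8,0,0,0,0,0,0,0.8]

```text
time_s: 14.9
ee_pos: [0.5493, -0.167, 0.1405]
eef_rot: [0.161, 1.571, -0.188]
force: [0.7, -0.1, -1.2]
grip_width: 0.0297
```

Request:
jog_arm:
  rows: [0,0,-0.0007,0,0,0,0.8,0,0,0,0,0,0,0.8]

```text
time_s: 15.07
ee_pos: [0.5494, -0.1671, 0.1405]
eef_rot: [0.062, 1.57, -0.287]
force: [-1.5, 0.2, 4.6]
grip_width: 0.0304
```

Request:
jog_arm:
  rows: [0,0,-0.0007,0,0,0,0.8,0,0,0,0,0,0,0.8]

```text
time_s: 15.23
ee_pos: [0.5497, -0.1672, 0.1404]
eef_rot: [0.022, 1.569, -0.327]
force: [-0.8, 0.7, 8.9]
grip_width: 0.0298
```

The floor contact is at TCP z 0.1405, where I predicted 0.1409. I'll relieve the push, open and retreat straight up.

Request:
jog_arm:
  rows: [0,0,0.0012,0,0,0,0.8,0,0,0,0,0,0,0.68,0,0,0,0,0,0,0.64,0,0,0,0,0,0,0.6,0,0,0,0,0,0,0.5,0,0,0,0,0,0,0.5,0,0,0,0,0,0,0.5]

```text
time_s: 15.82
ee_pos: [0.5492, -0.167, 0.1403]
eef_rot: [3.086, 1.571, 2.737]
force: [0.3, 0.9, -0.3]
grip_width: 0.0466
```

Request:
jog_arm:
  rows: [0,0,0.005,0,0,0,0.5,0,0,0.01,0,0,0,0.5,0,0,0.015,0,0,0,0.5,0,0,0.02,0,0,0,0.5,0,0,0.02,0,0,0,0.5,0,0,0.02,0,0,0,0.5,0,0,0.02,0,0,0,0.5,0,0,0.02,0,0,0,0.5]

```text
time_s: 16.48
ee_pos: [0.5491, -0.167, 0.2725]
eef_rot: [-0.004, 1.57, -0.353]
force: [-0.2, -0.2, 0.5]
grip_width: 0.0467
```

Request:
jog_arm:
  rows: [-0.03,0,0.01,0,0,0,0.5,-0.03,0,0.01,0,0,0,0.5,-0.03,0,0,0,0,0,0.5,-0.03,0,0,0,0,0,0.5,-0.03,0,0,0,0,0,0.5,0,0,0,0,0,0,0.5,0,0,0,0,0,0,0.5]

```text
time_s: 17.07
ee_pos: [0.3987, -0.1672, 0.2919]
eef_rot: [-0.128, 1.568, -0.478]
force: [0.9, 0.1, 0.4]
grip_width: 0.0466
```

Run:
```python
from h import *
o,R,a=yawy();print(a,o['ee_pos'],o['force'],o['grip_width'],o['time_s'])
p,d=grab('side','side10');q,e=grab('top','top10')
for n,p_,d_ in(('side',p,d),('top',q,e)):
    P=pts(n,d_);hsv=cv2.cvtColor(p_,cv2.COLOR_RGB2HSV);h,s,v=[hsv[...,i].astype(int) for i in range(3)]
    m=(h>22)&(h<34)&(s>120)&(v>80)&(np.hypot(P[...,0]-.55,P[...,1]+.166)<.06)
    k=P[m];print(n,len(k),np.round(np.percentile(k,[5,50,95],axis=0),4).tolist() if len(k) else '')
c2=cv2.resize(p[150:280,220:350],(400,400),interpolation=cv2.INTER_NEAREST)
c1=cv2.resize(q[150:240,260:350],(400,400),interpolation=cv2.INTER_NEAREST)
cv2.imwrite('pics/z12.png',np.hstack([c1,c2])[:,:,::-1])
```

```text
69.94148843939102 [ 0.39869823 -0.16715293  0.29189076] [0.86793603 0.08577303 0.35857439] 0.04660202887427556 17.0667
side 191 [[0.5372, -0.1829, 0.1153], [0.544, -0.1786, 0.1554], [0.552, -0.1543, 0.1818]]
top 57 [[0.5412, -0.179, 0.1133], [0.5475, -0.1648, 0.181], [0.5575, -0.1515, 0.1854]]
```

View pics/z12.png

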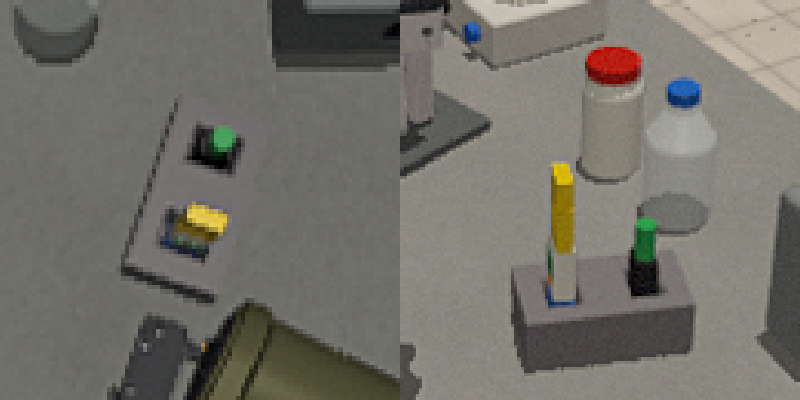

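View pics/side10.png

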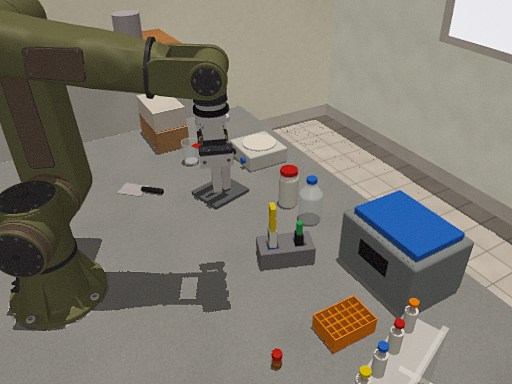

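The meter stands upright in the pocket, at about (562,235) in the zoomed side view. Its top reads z≈0.182, against 0.183 for fully down. The arm is clear and the bystanders haven't moved.

```bash
python3 -c "
from station import ctrl
print(ctrl.hand_in())"
```

```text
the job is handed in; nothing more can be done
None
```

The meter is off the hook and standing upright in the free pocket, released. I handed the job in at about 17 s of the 64 s allowed; the hand-in gave no verdict.

- **Hook:** I found the wings by touch at about 4 mm above the arm's top and pressed them about 16.5 mm down. The press force read about 7 N, against the 15 N limit. I gripped the meter at 12 N and drew it past the open end (about stand x -77 mm by the measured tool position) with the keeper still held down. The keeper then sprang back to rest.
- **Placing:** I lowered the meter until it touched the pocket floor, at tool height 0.1405 m against 0.1409 m predicted. The push read at most about 9 N. I then eased off, opened the gripper and backed away.
- **Last checks:** The meter's top is at about 0.182 m (0.183 m means fully down), and it looks upright. The bystanders look unmoved in the side view; I did not measure their positions. The arm is clear, with no contact force beyond sensor noise.
- **Disagreement:** The two cameras differed by 2–4 mm on the block's position. I aimed between their estimates, and the meter went in without touching the sides.

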